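Snap the radio battery box shut

TASK

The lid of the larger grey battery box on the radio table is closed, but its three black snap tabs still stand up from the rim. Press each of the three tabs down until it snaps home and stays down, almost level with the lid.

Things in the scene. Friction and masses are not known exactly. Their poses are not given: they have to be found in the camera images.
- case: Larger grey battery box, 130 (its x) by 200 mm (its y), fixed to the table; lid top 74 mm above the table. Origin: centre of its underside; z up. Lid hinge barrel along the +x long side; black tabs in the middle of the -x long side (front) and of each short end (left +y, right -y). The lower box (100 by 130, 52 mm high, two tabs, already shut) is not the one; either may stand to the left.
- front_tab (a point): Top centre of the tab at x -60, y 0 mm in the box's frame. Flat top, 44 mm along the rim by 26 across. Moves straight down 10 mm to a stop: top 85.5 mm above the table when up (11.5 above the lid), 75.5 at the stop (1.5 above the lid; let go, it rises up to 1.5). Resists with 3 to 5 N at first, less as it sinks; past half-way it snaps down and stays; let go sooner, it springs back.
- left_tab (a point): Same tab in the middle of the short end at +y: centre of its top, at x = 0, y = +95 mm in the box's frame; 44 mm along the rim (box x) by 26 mm across. Heights, travel and snap as for the front tab.
- right_tab (a point): Same tab in the middle of the short end at -y: centre of its top, at x = 0, y = -95 mm in the box's frame; 44 mm along the rim (box x) by 26 mm across. Heights, travel and snap as for the front tab.
Not all that is in view belongs to the job. What is shaped like the case but turquoise is not meant.

How it is judged (in metres and radians):
At the end, for the whole second after the job is handed in: All three tabs of the larger box are snapped home and stay there: the top of each less than 4.5 mm above the lid (78.5 mm above the table) (z of each of front_tab, left_tab, right_tab in the frame of case below 0.0785 m); the robot touches nothing.
It also fails if it takes over 32 s, if anything falls off the work surface, if the arm or the gripper's body presses on something with over 40 N, if the wrist force passes 120 N, or if a joint passes its speed limit or range.

ROBOT

A 6-joint arm with a two-finger parallel gripper is mounted at the origin on the work surface. World frame = base frame: x ahead of the robot, y to its left, z up, the work surface at z = 0. Lengths are in mm, angles in degrees, forces in N, time in s.
With the tool pointing down it reaches from about 300 to 850 mm from the base axis. Payload 4.2 kg.
Tool frame: the origin (TCP) lies between the finger pads; the fingertips stand 8 mm ahead of it and the grasp point (between the pads) lies 11 mm behind it; x points along the fingers, y is the direction in which the jaws open and shut, and the axes are right-handed (so a half turn about x gives the same grasp; the last joint's range is limited). The gripper opens to 91 mm and grips with 3 to 60 N. Pads are 32 mm wide; open, the fingers measure 118 mm over their backs; the gripper's body (76 mm by 178 mm) begins 60 mm behind the grasp point.
Start: joints at [69.385, 18.312, 89.639, -0, 72.044, -1.146], TCP at [191.649, 542.137, 221.976] pointing down, gripper open.
Joint ranges: [-177.97, 177.97], [-48.28, 115.42], [12.27, 149.76], [-77.06, 257.06], [2.81, 150.46], [-146.56, 146.56]. Speed limits (degrees/s): [147.25, 147.25, 180, 180, 180, 180].

INTERFACE

Orientations are given as [roll, pitch, yaw] about the fixed x, y, z axes, in that order (R = Rz(yaw) Ry(pitch) Rx(roll)).
In Python, from workcell import env gives the robot as it stands.
- The arm moves only by the tool arm_command, never from a script. Its arguments are lists of equal length, an entry for each row: "slide": the shift along the tool's x, y, z in cm, a list of three; "turn": the turn, a rotation vector about the tool's x, y, z in rad, a list of three; "grip": the closure in counts, from 0 (fully open) to 255 (shut). A call has 1 to 20 rows; each row is the pose to reach, as a shift and turn from the pose commanded when the call began, along the tool's axes at that moment; what a row does not reach only later rows make up. A row lasts 1/12 s, in which the tool goes at most 41.7 mm and 7.16 degrees, less where a joint would pass 70% of its speed; a pose out of reach is approached as far as the arm can. A call with a gripper value outside its range is refused whole. The fingers move at their own pace and stop on an object; "newtons" is the grip in N (left out, the last holds). Time passes only in rows, so rows that repeat a pose let the fingers close. It gives the time, the measured TCP pose, the force and the opening at its end, in the units of the state.
- env.state(): the state, without advancing time (a new reading comes with each control period).
- env.grab_frame(name): name is "side" or "top" or "wrist"; returns (picture, depth): 400x640x3 uint8, red, green, blue; 400x640 float32, mm along the optical axis (not along the pixel's ray), 0 where there is no reading.
- env.calibration(name): a dict with "K" (3x3 intrinsics, pixels), "camera_from_world" (4x4, takes a point from world to camera coordinates); the wrist camera has in their place "T_tool_cam" (4x4, takes a point from camera to tool coordinates, whose origin is the TCP and whose axes are the tool frame's). Camera axes: x right, y up, looking along -z (the intrinsics and any distortion apply to the point x, -y, -z); pixel columns grow to the right and rows downward; lengths in mm; the calibration is good to about 2 mm. A picture is of the moment at which its call begins: read the wrist's pose just before it. calibration takes no time and is no camera call.
- env.job_done(): hands the job in, once; it reports no verdict.
Trained networks look in the newest picture that a camera, given by its name, has taken for a name from the list of things; names that differ only in an ending like _2 or _b are one class to them, and where a whole thing is asked for, a point or a joint stands for the part that bears it (a point fixed in the world has none). Each returns a list of dicts, best first, with "p" (0 to 1); they miss things now and then, are a little off and sometimes report something else, mostly with a low value. They report only what shows in the picture. A call takes as long as a camera call. They do not tell look-alikes from the thing itself.
- env.search_frame(camera, label): "point" ([x, y, z] in mm, in world coordinates, good to about 4 mm: the middle of the surface that is visible of it).
The state is a dict: "time_s": time; "qpos": joint angles; "qvel": joint speeds; "effort": joint torques, N m; "ee_pos": TCP position; "ee_rot": TCP orientation; "force": force on the tool from outside, world axes, zero at the start; "torque": the same for the moment, N m; "gripper_width": finger opening in mm.
Only numpy, scipy, OpenCV 4.12 (cv2) and the standard library are available. Lean on these libraries where they do the work, as an engineer would, in place of code of your own. Each camera call takes 0.05 s, during which the arm holds its last target.

## Working session

There is one attempt and no reset: what is moved stays moved. The work goes in short steps, Python scripts to look and compute and a tool call to move; the robot and the scene stay as the last step left them, time stands still between calls to the robot, and variables do not carry over. Pictures are saved under pics/ and viewed, and the job is handed in when it is done.

Besides the shell and the picture viewer there is one more tool, called after "Request:" as a command line: name --argument value ..., lists and objects as JSON in quotes. arm_command: Moves the arm, as the interface text tells. Its arguments: {"type":"object","properties":{"slide":{"type":"array","items":{"type":"array","items":{"type":"number"}}},"turn":{"type":"array","items":{"type":"array","items":{"type":"number"}}},"grip":{"type":"array","items":{"type":"number"}},"newtons":{"type":"number"}},"required":["slide","turn","grip"]}

```bash
mkdir -p pics; ls; cat > h.py <<'E'
import numpy as np,cv2
from workcell import env
from scipy.spatial.transform import Rotation as R
def grab(n,fn):
    p,d=env.grab_frame(n); cv2.imwrite('pics/'+fn,p[:,:,::-1]); np.save('pics/'+fn+'.npy',d); return p,d
def cloud(n,d):
    c=env.calibration(n); K=c['K']; v,u=np.mgrid[:d.shape[0],:d.shape[1]]
    z=d; x=(u-K[0][2])*z/K[0][0]; y=(v-K[1][2])*z/K[1][1]
    P=np.stack([x,-y,-z,np.ones_like(z)],-1)
    M=np.linalg.inv(np.array(c['camera_from_world']))
    return (P@M.T)[...,:3]
E
python3 - <<'E'
from h import *
print(env.state())
for n in('side','top'):
    grab(n,n+'1.png')
    c=env.calibration(n); print({k:np.array(v).round(3).tolist() for k,v in c.items() })
    for l in ('case','front_tab'):
        for r in env.search_frame(n,l): print(n,l,r)
E
```

```text
pics
{'time_s': 0.0, 'qpos': array([ 6.93845762e+01,  1.83518598e+01,  8.97066621e+01, -1.63671560e-03,
        7.20453464e+01, -1.14523337e+00]), 'qvel': array([ 0.00862097,  0.06833076, -0.0150136 ,  0.00707748,  0.07150485,
       -0.00538857]), 'effort': array([-6.62474577e-04, -4.12459087e+01, -2.31974941e+01,  7.27334619e-02,
        4.55583993e-02, -1.76992999e-04]), 'ee_pos': array([191.48106777, 541.64751195, 221.11636083]), 'ee_rot': array([ -90.28692656,   89.89612005, -109.75661102]), 'force': array([-1.58711093,  0.72289388, -0.4152055 ]), 'torque': array([-0.02355766,  0.03671779, -0.01419872]), 'gripper_width': 91.22417671844518}
{'K': [[446.918, 0.0, 317.291], [0.0, 446.918, 200.328], [0.0, 0.0, 1.0]], 'camera_from_world': [[0.778, -0.628, 0.02, -315.541], [0.404, 0.524, 0.75, -211.05], [-0.481, -0.575, 0.662, -803.88], [0.0, 0.0, 0.0, 1.0]]}
side case {'point': [286.9, -232.9, 66.8], 'p': 0.74}
side case {'point': [214.7, 249.7, 70.2], 'p': 0.63}
side front_tab {'point': [504.7, 171.2, 77.8], 'p': 0.83}
side front_tab {'point': [227.1, -226.0, 85.4], 'p': 0.66}
{'K': [[414.116, 0.0, 322.443], [0.0, 414.116, 203.918], [0.0, 0.0, 1.0]], 'camera_from_world': [[-0.005, -1.0, -0.01, -4.687], [0.982, -0.007, 0.187, -427.064], [-0.187, -0.009, 0.982, -1092.604], [0.0, 0.0, 0.0, 1.0]]}
top case {'point': [560.7, 186.4, 76.3], 'p': 0.95}
top case {'point': [231.8, 280.8, 74.6], 'p': 0.91}
top case {'point': [300.8, -212.7, 73.2], 'p': 0.78}
top case {'point': [536.1, 284.4, 82.4], 'p': 0.5}
top front_tab {'point': [242.7, -221.8, 93.3], 'p': 0.72}
top front_tab {'point': [176.5, 253.6, 82.0], 'p': 0.61}
top front_tab {'point': [505.9, 175.3, 83.8], 'p': 0.57}
```

View pics/top1.png

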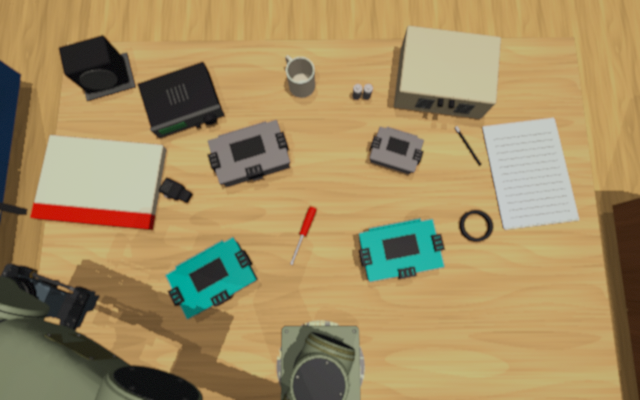

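View pics/side1.png

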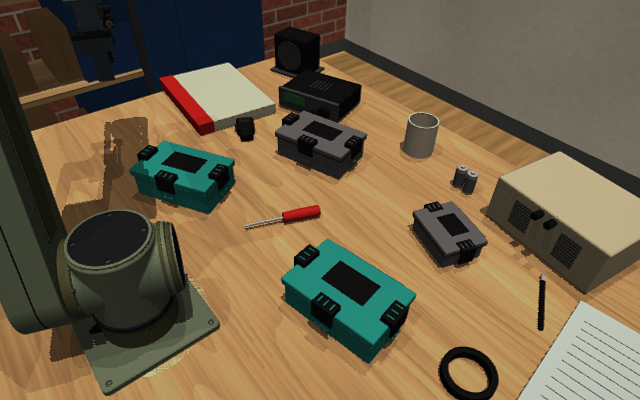

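The larger grey box is at top pixel (249,152), with tabs at about (216,160), (281,141) and (254,172). The small grey box at (397,148) and the two turquoise boxes are decoys. I'll measure the tabs from depth.

```bash
python3 - <<'E'
from h import *
from scipy.optimize import minimize
p=cv2.imread('pics/top1.png'); big=cv2.resize(p[100:200,190:310],None,fx=6,fy=6,interpolation=cv2.INTER_CUBIC); cv2.imwrite('pics/crop.png',big)
for n,win in (('top',(190,310,100,200)),('side',(265,380,95,185))):
    d=np.load(f'pics/{n}1.png.npy'); P=cloud(n,d)[win[2]:win[3],win[0]:win[1]]; im=cv2.imread(f'pics/{n}1.png')[win[2]:win[3],win[0]:win[1]].astype(int)
    ok=(d[win[2]:win[3],win[0]:win[1]]>0)
    c=np.array([560,186]); near=np.linalg.norm(P[...,:2]-c,axis=-1)<140
    z=P[...,2]
    lid=ok&near&(abs(z-74)<5)
    print(n,'lid',lid.sum(),np.median(z[lid]))
    q=P[lid][:,:2].astype(np.float32); print(cv2.minAreaRect(q))
    tab=(ok&near&(z>81)&(z<91)).astype(np.uint8)
    k,l,s,ce=cv2.connectedComponentsWithStats(tab)
    for i in range(1,k):
        if s[i,4]>15: print(s[i], P[l==i].mean(0).round(1), np.median(P[l==i],0).round(1), cv2.minAreaRect(P[l==i][:,:2].astype(np.float32)))
    for l in ('left_tab','right_tab','front_tab','case'):
        for r in env.search_frame(n,l): 
            if np.linalg.norm(np.array(r['point'])[:2]-c)<150: print(l,r)
E
```

```text
top lid 2890 75.31751033716387
((568.8427734375, 193.44515991210938), (142.4693145751953, 213.72097778320312), 17.85276985168457)
[ 85  31  13  17 149] [597.6 103.1  86.6] [597.5 103.4  86.6] ((597.8837280273438, 103.38217163085938), (44.951698303222656, 25.659011840820312), 18.170059204101562)
[ 17  51  14  18 157] [540.9 284.   86.6] [540.8 284.4  86.8] ((541.5438232421875, 284.28607177734375), (44.67231750488281, 26.65062713623047), 16.099864959716797)
[ 55  63  18  14 157] [512.5 175.9  86.5] [512.  176.3  86.5] ((512.9158325195312, 176.17044067382812), (26.907121658325195, 43.130027770996094), 17.714706420898438)
left_tab {'point': [537.6, 281.8, 83.6], 'p': 0.48}
right_tab {'point': [593.4, 101.8, 85.4], 'p': 0.64}
right_tab {'point': [558.1, 191.9, 75.2], 'p': 0.22}
front_tab {'point': [505.9, 175.3, 83.8], 'p': 0.57}
case {'point': [560.7, 186.4, 76.3], 'p': 0.95}
case {'point': [536.1, 284.4, 82.4], 'p': 0.5}
side lid 2026 73.54691464653797
((565.38134765625, 189.99671936035156), (141.92787170410156, 216.64572143554688), 16.676435470581055)
[ 17  17  18  12 104] [539.1 280.1  84.3] [539.2 279.7  84.3] ((540.2542724609375, 281.51898193359375), (46.159427642822266, 27.052583694458008), 18.022933959960938)
[ 33  40  20  11 121] [510.  171.5  84.6] [509.  170.9  84.6] ((511.4556884765625, 172.40380859375), (29.876846313476562, 45.02993392944336), 16.593753814697266)
[ 80  40  17  13 122] [595.4  98.8  84.7] [595.2  98.8  84.8] ((596.36474609375, 100.00921630859375), (43.7327766418457, 25.77396583557129), 17.385400772094727)
left_tab {'point': [536.9, 277.8, 85.9], 'p': 0.52}
right_tab {'point': [594.6, 88.4, 79.9], 'p': 0.82}
front_tab {'point': [504.7, 171.2, 77.8], 'p': 0.83}
```

View pics/crop.png

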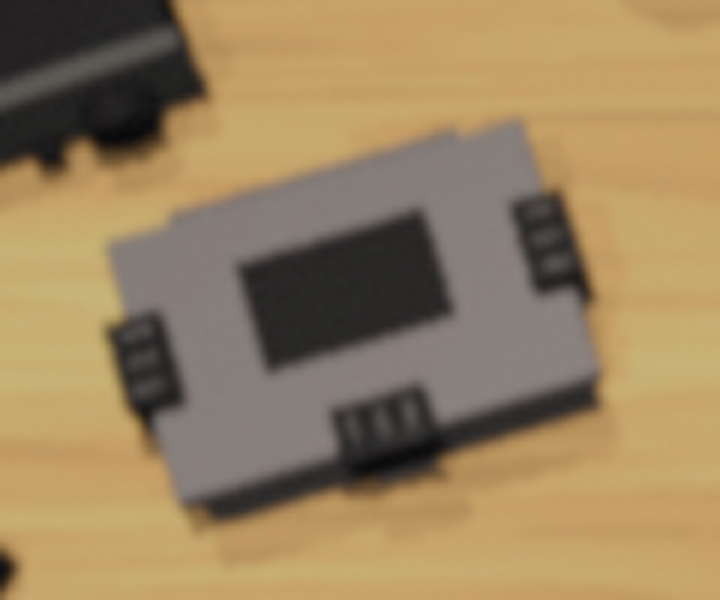

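Both cameras agree to about 4 mm. The tab spacing is 189 mm (190 expected), the heights are about 85.5, and the box yaw is about 17°. Averaging the two cameras gives left (540,282), front (511,174) and right (596.5,101).

```bash
cat >> h.py <<'E'
T=dict(left=(540,282),front=(511.3,173.8),right=(596.5,101.3))
def rel(z=None):
    s=env.state(); Rm=R.from_euler('xyz',s['ee_rot'],degrees=True).as_matrix()
    print('t',s['time_s'],'tcp',s['ee_pos'].round(1),'rot',s['ee_rot'].round(2),'F',s['force'].round(1),'w',round(s['gripper_width'],1)); print(Rm.round(4).tolist())
    for k,v in T.items():
        for zz in (130,93.5): print(k,zz,(Rm.T@(np.array([*v,zz])-s['ee_pos'])/10).round(2))
E
python3 -c "
from h import *
rel()"
```

```text
t 0.7 tcp [191.6 542.1 222. ] rot [91.55 90.   72.08] F [-0.6 -0.6  0.1] w 91.3
[[0.0, 0.3333, 0.9428], [0.0001, 0.9428, -0.3333], [-1.0, 0.0001, -0.0]]
left 130 [  9.2  -12.91  41.51]
left 93.5 [ 12.85 -12.91  41.51]
front 130 [  9.2  -24.07  42.41]
front 93.5 [ 12.85 -24.07  42.41]
right 130 [  9.2  -28.07  52.86]
right 93.5 [ 12.85 -28.07  52.86]
```

Request:
arm_command --slide '[[0.5,-1.1,3.5],[1.5,-2.2,7],[2.5,-3.3,10.5],[3.5,-4.4,14],[4.5,-5.5,17.5],[5.5,-6.6,21],[6.5,-7.7,24.5],[7.5,-8.8,28],[8.2,-9.9,31.5],[9.2,-11,35],[9.2,-12,38.5],[9.2,-12.9,41.5],[9.2,-12.9,41.5],[9.2,-12.9,41.5],[9.2,-12.9,41.5],[9.2,-12.9,41.5]]' --turn '[[0,0,0],[0,0,0],[0,0,0],[0,0,0],[0,0,0],[0,0,0],[0,0,0],[0,0,0],[0,0,0],[0,0,0],[0,0,0],[0,0,0],[0,0,0],[0,0,0],[0,0,0],[0,0,0]]' --grip '[255,255,255,255,255,255,255,255,255,255,255,255,255,255,255,255]' --newtons 20

```text
time_s: 2.03
ee_pos: [538.9, 282.9, 130.0]
ee_rot: [178.7, 90.0, 159.3]
force: [0.0, -0.5, -0.5]
gripper_width: 0.5
```

```bash
python3 -c "
from h import *
rel()
grab('wrist','w1.png')
s,_=grab('side','s2.png'); cv2.imwrite('pics/s2c.png',cv2.resize(s[60:220,220:420,::-1],None,fx=4,fy=3.75))
"
```

```text
t 2.0333 tcp [538.9 282.9 130. ] rot [178.7   89.97 159.29] F [ 0.  -0.5 -0.5] w 0.5
[[-0.0005, 0.3323, 0.9432], [0.0002, 0.9432, -0.3323], [-1.0, 0.0, -0.0006]]
left 130 [ 0.   -0.05  0.13]
left 93.5 [ 3.65 -0.05  0.13]
front 130 [  0.   -11.21   1.02]
front 93.5 [  3.65 -11.21   1.02]
right 130 [ -0.   -15.21  11.47]
right 93.5 [  3.65 -15.21  11.47]
```

View pics/w1.png

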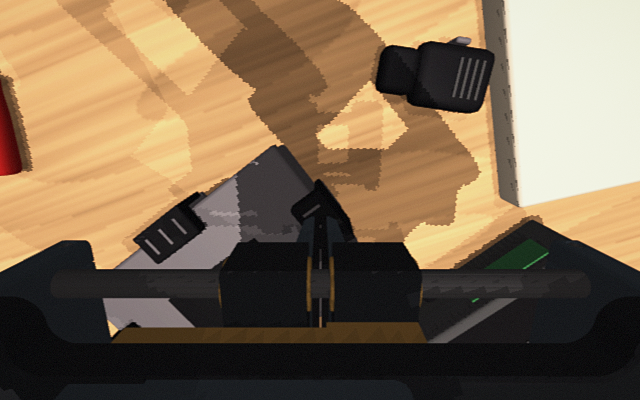

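View pics/s2c.png

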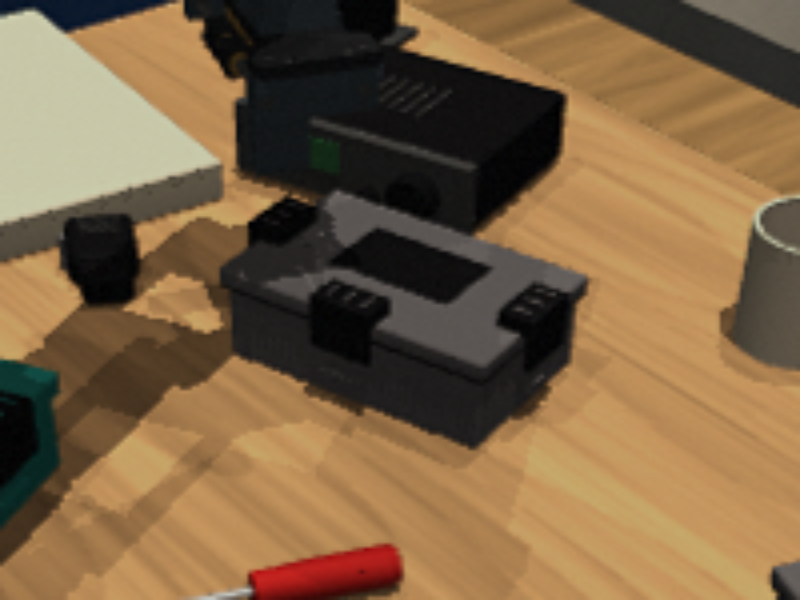

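The wrist view shows the closed fingers over the left tab (320,205). Its other tab, the front one, is at (170,230). Pressing the left tab now.

Request:
arm_command --slide '[[2,0,0.1],[3,0,0.1],[3.5,0,0.1],[3.8,0,0.1],[4.1,0,0.1],[4.3,0,0.1],[4.45,0,0.1],[4.5,0,0.1],[4.5,0,0.1],[4.5,0,0.1]]' --turn '[[0,0,0],[0,0,0],[0,0,0],[0,0,0],[0,0,0],[0,0,0],[0,0,0],[0,0,0],[0,0,0],[0,0,0]]' --grip '[255,255,255,255,255,255,255,255,255,255]'

```text
time_s: 2.97
ee_pos: [541.1, 281.9, 85.1]
ee_rot: [49.9, 90.0, 30.5]
force: [-0.1, 0.8, 0.2]
gripper_width: 0.7
```

Request:
arm_command --slide '[[0.1,0,0],[0.15,0,0],[0.2,0,0],[0.2,0,0]]' --turn '[[0,0,0],[0,0,0],[0,0,0],[0,0,0]]' --grip '[255,255,255,255]'

```text
time_s: 3.3
ee_pos: [541.2, 282.0, 83.7]
ee_rot: [43.7, 89.9, 24.2]
force: [-1.2, -0.3, 3.8]
gripper_width: 0.4
```

Request:
arm_command --slide '[[-1.5,0,0],[-4,0,0],[-4.7,-3,0.2],[-4.7,-6.5,0.4],[-4.7,-10,0.7],[-4.7,-11.2,0.8],[-4.7,-11.2,0.8],[-4.7,-11.2,0.8]]' --turn '[[0,0,0],[0,0,0],[0,0,0],[0,0,0],[0,0,0],[0,0,0],[0,0,0],[0,0,0]]' --grip '[255,255,255,255,255,255,255,255]'

```text
time_s: 3.97
ee_pos: [511.5, 173.6, 130.1]
ee_rot: [71.0, 89.9, 51.4]
force: [-0.6, 0.2, -0.5]
gripper_width: 0.5
```

```bash
cat >> h.py <<'E'
def tabs(tag):
    for n in ('top','side'):
        p,d=grab(n,tag+n+'.png'); P=cloud(n,d)
        for k,v in T.items():
            v=np.array(v)+((2,2) if n=='top' else (-1,-2))
            m=(d>0)&(np.linalg.norm(P[...,:2]-v,axis=-1)<9)&(P[...,2]>60)&(P[...,2]<250)
            z=P[...,2][m]; print(n,k,m.sum(),np.percentile(z,[10,50,90]).round(1) if m.sum() else None)
E
python3 -c "
from h import *
rel(); tabs('a')
grab('wrist','w2.png')
p=cv2.imread('pics/aside.png'); cv2.imwrite('pics/a_c.png',cv2.resize(p[60:220,220:420],None,fx=4,fy=3.75))"
```

```text
t 3.9667 tcp [511.5 173.6 130.1] rot [70.99 89.93 51.43] F [-0.6  0.2 -0.5] w 0.5
[[0.0008, 0.3348, 0.9423], [0.001, 0.9423, -0.3348], [-1.0, 0.0012, 0.0004]]
left 130 [ 0.03 11.17 -0.94]
left 93.5 [ 3.68 11.16 -0.94]
front 130 [ 0.01  0.01 -0.02]
front 93.5 [ 3.66  0.01 -0.02]
right 130 [ 1.000e-02 -3.970e+00  1.044e+01]
right 93.5 [ 3.66 -3.97 10.43]
top left 0 None
top front 0 None
top right 34 [86.1 87.5 89.3]
side left 16 [74.4 75.8 76.4]
side front 51 [ 84.   85.8 144.9]
side right 23 [83.1 85.1 86.6]
```

View pics/a_c.png

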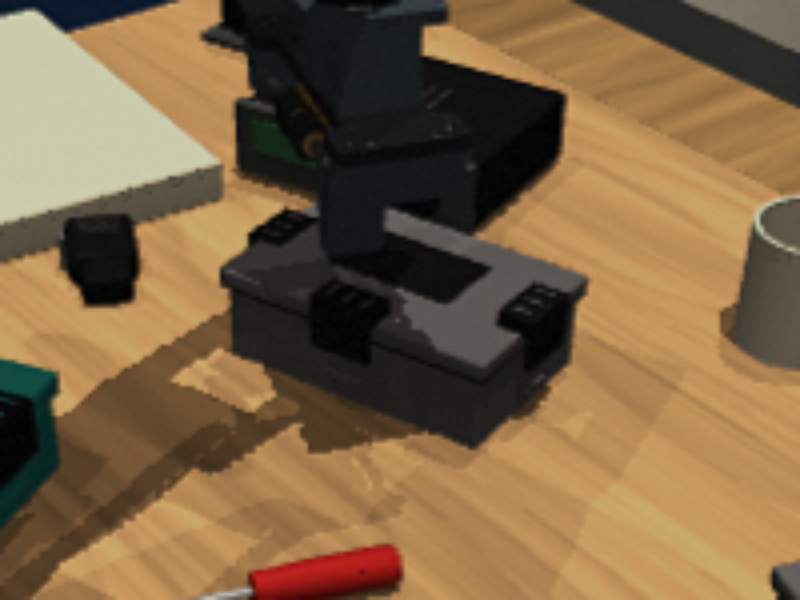

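View pics/w2.png

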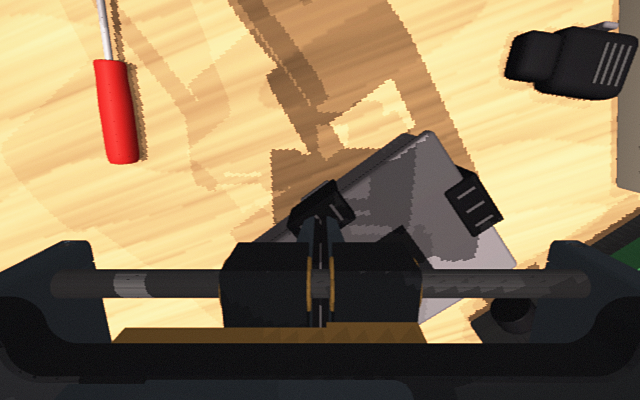

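The left tab is down at 75.8 in the side view, at (280,228) in the crop. The wrist view shows the fingers over the front tab (320,205), so I'll press that next.

Request:
arm_command --slide '[[2,0,0],[3,0,0],[3.5,0,0],[3.8,0,0],[4.1,0,0],[4.3,0,0],[4.5,0,0],[4.6,0,0],[4.7,0,0],[4.7,0,0],[4.7,0,0]]' --turn '[[0,0,0],[0,0,0],[0,0,0],[0,0,0],[0,0,0],[0,0,0],[0,0,0],[0,0,0],[0,0,0],[0,0,0],[0,0,0]]' --grip '[255,255,255,255,255,255,255,255,255,255,255]'

```text
time_s: 5.03
ee_pos: [511.4, 173.7, 83.7]
ee_rot: [42.7, 89.9, 23.2]
force: [-1.5, -0.4, 5.1]
gripper_width: 0.7
```

Request:
arm_command --slide '[[-1.5,0,0],[-4,0,0],[-4.7,-1,2.5],[-4.7,-2,5.5],[-4.7,-3,8.5],[-4.7,-4,10.5],[-4.7,-4,10.5],[-4.7,-4,10.5]]' --turn '[[0,0,0],[0,0,0],[0,0,0],[0,0,0],[0,0,0],[0,0,0],[0,0,0],[0,0,0]]' --grip '[255,255,255,255,255,255,255,255]'

```text
time_s: 5.7
ee_pos: [597.1, 100.1, 129.4]
ee_rot: [178.9, 90.0, 159.3]
force: [-0.1, -0.6, -0.6]
gripper_width: 0.7
```

```bash
python3 -c "
from h import *
rel(); tabs('b')
grab('wrist','w3.png')
"
```

```text
t 5.7 tcp [597.1 100.1 129.4] rot [178.85  89.96 159.27] F [-0.1 -0.6 -0.6] w 0.7
[[-0.0006, 0.3353, 0.9421], [0.0002, 0.9421, -0.3353], [-1.0, 0.0, -0.0007]]
left 130 [ -0.05  15.23 -11.48]
left 93.5 [  3.6   15.23 -11.48]
front 130 [ -0.05   4.07 -10.56]
front 93.5 [  3.6    4.07 -10.55]
right 130 [-0.06  0.1  -0.1 ]
right 93.5 [ 3.59  0.1  -0.1 ]
top left 32 [75.5 76.9 78.8]
top front 0 None
top right 0 None
side left 20 [73.8 75.3 77.2]
side front 27 [73.5 75.5 76.7]
side right 35 [ 84.   86.4 133.2]
```

View pics/w3.png

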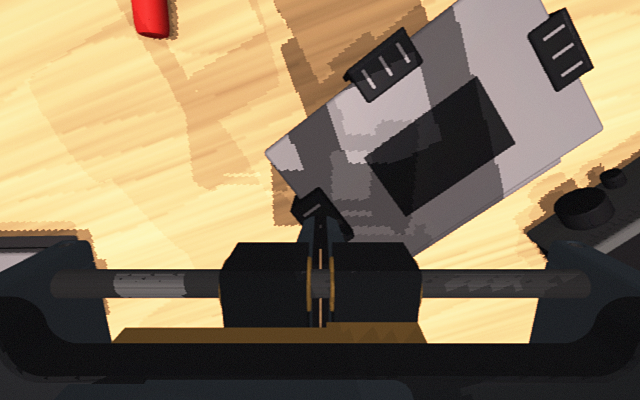

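The left and front tabs are down. The wrist view shows the fingers over the right tab (322,210).

Request:
arm_command --slide '[[2,0.1,-0.1],[3,0.1,-0.1],[3.5,0.1,-0.1],[3.8,0.1,-0.1],[4.1,0.1,-0.1],[4.3,0.1,-0.1],[4.5,0.1,-0.1],[4.6,0.1,-0.1],[4.7,0.1,-0.1],[4.7,0.1,-0.1],[4.7,0.1,-0.1]]' --turn '[[0,0,0],[0,0,0],[0,0,0],[0,0,0],[0,0,0],[0,0,0],[0,0,0],[0,0,0],[0,0,0],[0,0,0],[0,0,0]]' --grip '[255,255,255,255,255,255,255,255,255,255,255]'

```text
time_s: 6.77
ee_pos: [596.5, 102.2, 83.8]
ee_rot: [36.0, 89.9, 16.5]
force: [-0.5, -0.2, 4.8]
gripper_width: 0.4
```

Request:
arm_command --slide '[[-1.5,0,0],[-4,0,0],[-7,-3,-2],[-10,-6,-5],[-12,-9,-8],[-12,-12,-10],[-12,-15,-12],[-12,-18,-14],[-12,-20,-15],[-12,-20,-15],[-12,-20,-15]]' --turn '[[0,0,0],[0,0,0],[0,0,0],[0,0,0],[0,0,0],[0,0,0],[0,0,0],[0,0,0],[0,0,0],[0,0,0],[0,0,0]]' --grip '[255,255,255,255,255,255,255,255,255,255,255]'

```text
time_s: 7.68
ee_pos: [387.7, -36.9, 203.3]
ee_rot: [23.0, 89.9, 3.4]
force: [0.3, 0.5, 0.4]
gripper_width: 0.7
```

```bash
python3 -c "
from h import *
rel(); tabs('c')
p=cv2.imread('pics/cside.png'); q=cv2.imread('pics/ctop.png'); cv2.imwrite('pics/c_c.png',np.hstack([cv2.resize(p[90:190,260:390],(400,308)),cv2.resize(q[100:200,190:310],(400,308))]))"
```

```text
t 7.6833 tcp [387.7 -36.9 203.3] rot [22.99 89.89  3.39] F [0.3 0.5 0.4] w 0.7
[[0.0019, 0.3355, 0.942], [0.0001, 0.942, -0.3355], [-1.0, 0.0007, 0.0017]]
left 130 [ 7.36 35.15  3.63]
left 93.5 [11.01 35.15  3.62]
front 130 [ 7.36 23.99  4.56]
front 93.5 [11.01 23.99  4.55]
right 130 [ 7.37 20.02 15.02]
right 93.5 [11.02 20.02 15.01]
top left 32 [74.5 77.1 80. ]
top front 33 [74.  77.8 79.9]
top right 33 [74.8 77.6 80.2]
side left 19 [74.2 75.3 76.6]
side front 25 [74.4 75.7 76.7]
side right 0 None
```

View pics/c_c.png

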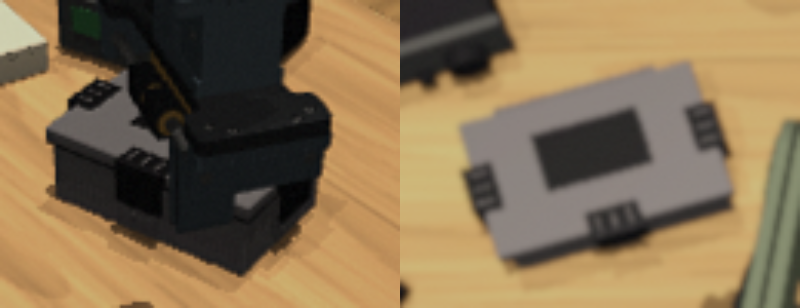

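All three tabs now read level with the lid and the arm is clear, so I'm handing in.

```bash
python3 -c "
from h import *
print(env.job_done())"
```

```text
the job is handed in; nothing more can be done
None
```

I pressed the larger grey box's left, front and right tabs down with the closed fingertips. The arm then backed off clear, touching nothing, and I handed the job in at about 7.8 s.

- **At the stop:** each press ended at fingertip height 75.7–75.8 mm with 4–5 N of contact force, which matches the 75.5 mm stop.
- **After release:** the top camera read the tabs at 77.1 (left), 77.8 (front) and 77.6 mm (right). That camera reads about 1.3 mm high (lid 75.3 against 74), so they are really near 76–76.5, under the 78.5 limit.
- **Second camera:** the side camera agreed for left (75.3) and front (75.7). The arm hid the right tab from it at the end, so that one rests on the top camera and the press force only.

The hand-in gave no verdict.

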